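# Clamp the carving blank with the swing strap and cam lever

## Task

Clamp the wood blank for carving: push the swing strap's upright post until the strap lies across the blank, against its stop, and only then push the cam lever with the black ball right down so that the rubber pad presses on the blank. Leave the blank, the two gouges, the jar and the sharpening stone where they are.

Things in the scene. Friction and masses are not known exactly. Their poses are not given: they have to be found in the camera images.
- board: Fixed plywood board, 280 x 250 mm, top 20 mm above the table. Origin: on the strap's vertical pivot axis, at table level; the board spans x -140 to 140, y -195 to 55 mm (z up). A 24 mm steel pivot post at the origin carries strap and lever. Fence along x at y -160, top 42 mm above the table. Small steel stop, 12 x 14 mm, top at 94 mm, at x -20, y -38 mm.
- strap (a joint): Flat steel strap 26 mm wide, 80 to 90 mm above the table, reaching 150 mm from the pivot axis about which it turns level. Rad: 0 = along the board's +x, grows clockwise from above, 1.571 = along its -y, across the blank, against the stop (end of travel). Starts at 0.05 to 0.5. Stiff (0.25 N m): stays where left. A fork over the pivot rises to 134 mm.
- post_mid (a point): Centre, half-way up, of the upright round steel finger post near the strap's free end: 16 mm diameter, 38 mm tall (90 to 128 mm above the table), 140 mm from the pivot axis. Turns with the strap; its x axis points outward along the strap.
- lever (a joint): Cam lever in the fork over the pivot, hinge line 120 mm above the table; turns with the strap, points the opposite way from the pivot. Rad: 0 = open, 0.85 rad above level; grows as pushed down; 0.8 = fully down (end of travel), nearly level. Starts at 0 to 0.12. Takes about 4 N at the ball, a little more once the pad meets the blank (from 0.67); stays where left. Lowers the pad.
- ball (a point): Centre of the black ball, 22 mm diameter, at the free end of the cam lever's 10 mm round steel rod, 90 mm from the lever's hinge line. About 186 mm above the table when open, 125 mm when fully down.
- pad: Round rubber pressure pad, 26 mm diameter, 8 mm thick, under the strap, 105 mm from the pivot axis. Origin: centre of its underside. It hangs 6 mm clear of the blank's top with the lever open (71 mm above the table) and goes down with the lever until it presses on the blank.
- blank: Loose brown block of wood with carved grooves near both ends, 240 x 70 x 45 mm, mass about 0.5 kg, lying lengthwise along the board's x, beside the fence. Origin: centre of its underside, 20 mm above the table; its top is 65 mm above the table.
- gouge_wide: Loose carving gouge with a dark handle, about 225 mm long and 26 mm thick, lying on the table along the board's +y edge; bystander. Origin: near mid-length, at its underside; its x axis runs from handle to blade.
- gouge_narrow: Loose carving gouge with a pale handle, about 225 mm long and 26 mm thick, lying beside the other, farther from the board; bystander. Origin: near mid-length, at its underside; its x axis runs from handle to blade.
- jar: Loose closed jar, 64 mm diameter, 75 mm tall, standing on the table beyond the gouges; bystander. Origin: centre of its underside.
- stone: Loose grey sharpening stone, 180 x 55 x 25 mm, lying on the table beyond the board; bystander. Origin: centre of its underside.
Not all that is in view belongs to the job. What is shaped like the blank but yellow is not meant.

How it is judged:
By the outcome, as a careful person would: the job done as asked, in the order asked, and still so for the second after the job is handed in, with the robot touching nothing.
It also fails if it takes over 45 s, if anything falls off the work surface, if the arm or the gripper's body presses on something with over 40 N, if the wrist force passes 120 N, or if a joint passes its speed limit or range.

## Robot

A 7-joint arm with a two-finger parallel gripper is mounted at the origin on the work surface. World frame = base frame: x ahead of the robot, y to its left, z up, the work surface at z = 0. Lengths are in m, angles in degrees, forces in N, time in s.
With the tool pointing down it reaches from about 0.425 to 0.875 m from the base axis. Payload 4.7 kg.
Tool frame: the origin (TCP) lies between the finger pads; the fingertips stand 11 mm ahead of it and the grasp point (between the pads) lies 8 mm behind it (env.tcp_to_tips is the distance from the TCP to the fingertips, in m); z points along the fingers, y is the line along which they close (so a half turn about z gives the same grasp; the last joint's range is limited). The gripper opens to 87 mm and grips with 3 to 60 N. Pads are 19 mm wide; open, the fingers measure 117 mm over their backs; the gripper's body (75 mm by 190 mm) begins 51 mm behind the grasp point.
Start: joints at [70.48, 18.392, -4.016, 83.108, 1.295, 78.541, -3.26], TCP at [0.226, -0.61, 0.234] pointing down, gripper open.
Joint ranges: [-163.93, 163.93], [-17.29, 119.83], [-79.2, 71.16], [3.27, 140.29], [-89.18, 269.18], [5.43, 117.66], [-154.24, 154.24]. Speed limits (degrees/s): [147.25, 147.25, 180, 180, 180, 180, 180].

## Interface

Orientations are given as [roll, pitch, yaw] about the fixed x, y, z axes, in that order (R = Rz(yaw) Ry(pitch) Rx(roll)).
In Python, from cell import env, viewer gives the robot as it stands.
- The arm moves only by the tool step_arm, never from a script. Its arguments are lists of equal length, an entry for each row: "delta_pos": the shift along the tool's x, y, z in units of 0.2 m (1.0 is 0.2 m), a list of three; "rot": the turn, a rotation vector about the tool's x, y, z in units of 1.5 rad (1.0 is 1.5 rad), a list of three; "gripper": the gripper command: -1 is shut, 1 is fully open, values between are in proportion. A call has 1 to 20 rows; each row is the pose to reach, as a shift and turn from the pose commanded when the call began, along the tool's axes at that moment; what a row does not reach only later rows make up. A row lasts 1/8 s, in which the tool goes at most 62.5 mm and 10.7 degrees, less where a joint would pass 70% of its speed; a pose out of reach is approached as far as the arm can. A call with a number of a shift or a turn outside -1 to 1 is refused whole. A call with a gripper value outside its range is refused whole. The fingers move at their own pace and stop on an object; "squeeze" is the grip in N (left out, the last holds). Time passes only in rows, so rows that repeat a pose let the fingers close. It gives the time, the measured TCP pose, the force, the opening and the grip force at its end, in the units of the state.
- env.get_obs(): the state, without advancing time (a new reading comes with each control period).
- viewer.read_camera(name): name is "scene" or "side" or "wrist"; returns a dict with "img" (420x560x3 uint8, red, green, blue), "fx", "fy", "cx", "cy" (pixels), "pose" (4x4, takes a point from camera to world coordinates). Camera axes: x right, y down, z forward; pixel columns grow to the right and rows downward; lengths in m; the calibration is good to about 2 mm. A picture is of the moment at which its call begins. There is no depth.
- env.sign_off(): hands the job in; it is judged then, once.
The state is a dict: "time_s": time; "qpos": joint angles; "joint_velocities": joint speeds; "effort": joint torques, N m; "tool_pos": TCP position; "tool_rot": TCP orientation; "force": force on the tool from outside, world axes, zero at the start; "wrist_torque": the same for the moment, N m; "grip_width": finger opening in m; "grasp_force": force on a finger pad.
Only numpy, scipy, OpenCV 4.12 (cv2) and the standard library are available. Lean on these libraries where they do the work, as an engineer would, in place of code of your own. Each camera call takes 0.05 s, during which the arm holds its last target. There are 200 camera calls.

## Working session

There is one attempt and no reset: what is moved stays moved. The work goes in short steps, Python scripts to look and compute and a tool call to move; the robot and the scene stay as the last step left them, time stands still between calls to the robot, and variables do not carry over. Pictures are saved under pics/ and viewed, at most 10 in all, crops included, and the job is handed in when it is done.

Besides the shell and the picture viewer there is one more tool, called as a command line: name --argument value ..., lists and objects as JSON in quotes. step_arm: Moves the arm, as the interface text tells. Shifts and turns lie within -1 to 1; 1 stands for 0.2 m of shift or 1.5 rad of turn. Its arguments: {"type":"object","properties":{"delta_pos":{"type":"array"},"rot":{"type":"array"},"gripper":{"type":"array"},"squeeze":{"type":"number"}},"required":["delta_pos","rot","gripper"]}

```bash
mkdir -p pics
python3 - <<'E'
from cell import env, viewer
import cv2,numpy as np
for n in ["scene","side"]:
    c=viewer.read_camera(n); cv2.imwrite(f"pics/{n}0.png",c["img"][:,:,::-1]); print(n,c["fx"],c["fy"],c["cx"],c["cy"],np.round(c["pose"],4).tolist())
o=env.get_obs(); print(o["tool_pos"],o["tool_rot"],o["time_s"])
E
```

```text
scene 397.0525432877052 397.0525432877052 283.7464482201627 213.19234870201728 [[0.4179, 0.7865, -0.4546, 0.9995], [0.9085, -0.3644, 0.2047, -0.1632], [-0.0046, -0.4986, -0.8668, 0.846], [0.0, 0.0, 0.0, 1.0]]
side 421.9182452939185 421.9182452939185 278.617822383008 204.4714360607302 [[-0.9343, -0.2488, 0.2552, 0.3533], [-0.3558, 0.6092, -0.7087, 0.6912], [0.0209, -0.753, -0.6577, 0.7532], [0.0, 0.0, 0.0, 1.0]]
[ 0.22557764 -0.60908311  0.23257754] [-1.79901188e+02  8.12693529e-03  2.03322703e+01] 0.1
```

View pics/scene0.png

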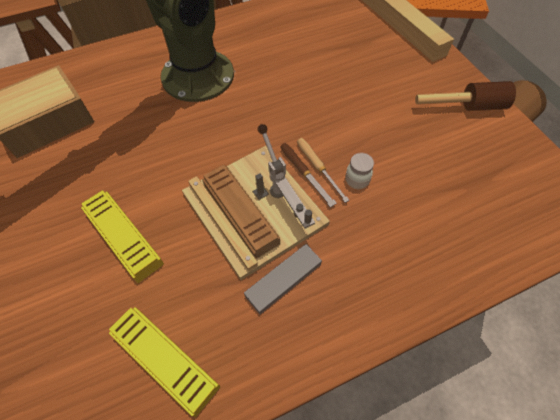

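View pics/side0.png

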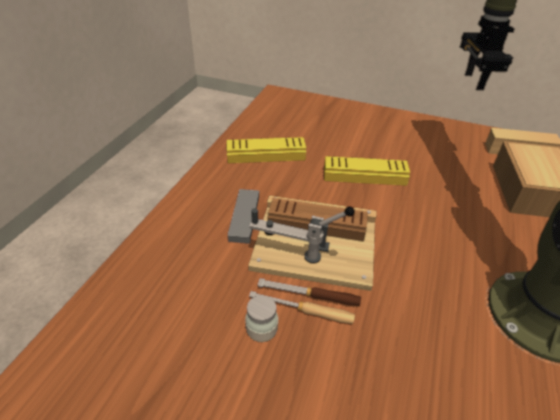

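The scene view shows the board around (255,205), the ball at (263,129) and the post near (308,215). The side view shows the ball at (349,211) and the post near (254,216). I'll zoom in on both.

Run:
```python
import cv2
a=cv2.imread("pics/scene0.png")[115:290,175:385]; b=cv2.imread("pics/side0.png")[180:300,220:390]
cv2.imwrite("pics/c1.png",cv2.resize(a,None,fx=3.4,fy=3.4,interpolation=cv2.INTER_CUBIC))
cv2.imwrite("pics/c2.png",cv2.resize(b,None,fx=4,fy=4,interpolation=cv2.INTER_CUBIC))
```

```text
(no output)
```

View pics/c1.png

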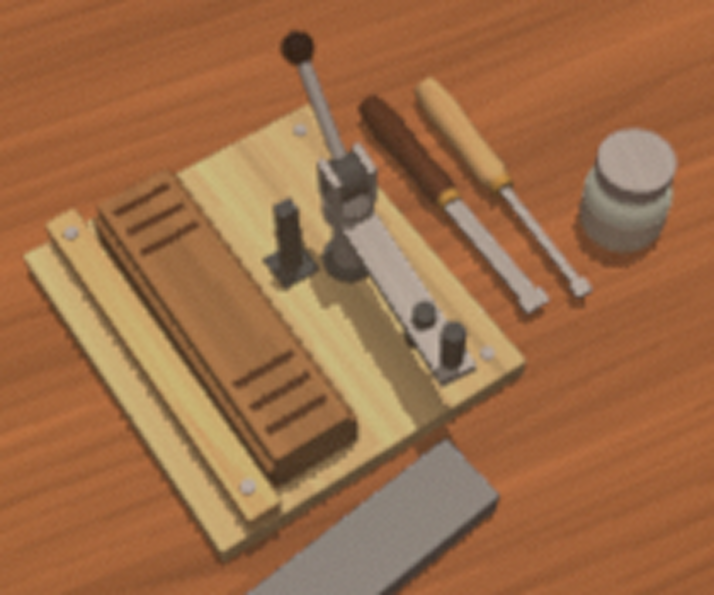

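View pics/c2.png

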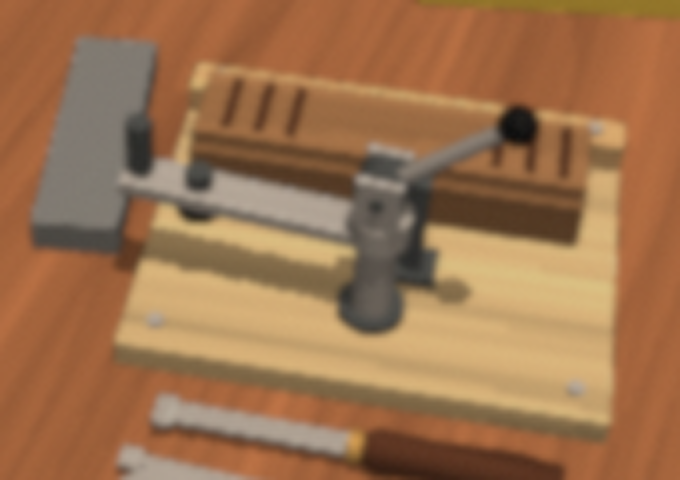

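```bash
cat > fit.py <<'E'
import numpy as np
from scipy.optimize import least_squares
def project(c,P):
    T=np.linalg.inv(c["pose"]); q=T[:3,:3]@P+T[:3,3]
    return np.array([c["fx"]*q[0]/q[2]+c["cx"],c["fy"]*q[1]/q[2]+c["cy"]])
def B(p,v):
    c,s=np.cos(p[2]),np.sin(p[2]); return np.array([p[0]+c*v[0]-s*v[1],p[1]+s*v[0]+c*v[1],v[2]])
def post(s,z=.109): return np.array([.14*np.cos(s),-.14*np.sin(s),z])
def ball(s,l): a=.85-l; r=.09*np.cos(a); return np.array([-r*np.cos(s),r*np.sin(s),.12+.09*np.sin(a)])
E
python3 - <<'E'
from fit import *
from cell import env,viewer
S=viewer.read_camera("scene");D=viewer.read_camera("side")
f1=lambda u,v:np.array([175+(u+.5)/3.4-.5,115+(v+.5)/3.4-.5]); f2=lambda u,v:np.array([220+(u+.5)/4-.5,180+(v+.5)/4-.5])
k=lambda x,y,z=.02:(lambda p:np.array([x,y,z]))
obs=[(S,f1(28,258),k(-.14,-.195)),(S,f1(222,543),k(.14,-.195)),(S,f1(523,358),k(.14,.055)),(S,f1(305,108),k(-.14,.055)),
(D,f2(118,347),k(.14,.055)),(D,f2(607,425),k(-.14,.055)),
(S,f1(453,347),lambda p:post(p[3])),(D,f2(139,143),lambda p:post(p[3])),
(S,f1(297,47),lambda p:ball(p[3],p[4])),(D,f2(518,125),lambda p:ball(p[3],p[4]))]
r=lambda p:np.concatenate([project(c,B(p,f(p)))-u for c,u,f in obs])
for y in (0,.8,-.8):
    s=least_squares(r,[.65,-.1,y,.2,.05]); print(s.cost,s.x.round(4))
    if y==0: b=s
    b=s if s.cost<b.cost else b
p=b.x
print(b.fun.reshape(-1,2).round(1).tolist())
for n,v in dict(post=post(p[3]),ball=ball(p[3],p[4]),post_end=post(1.571),ball_end_open=ball(1.571,p[4]),ball_down=ball(1.571,.8)).items(): print(n,B(p,v).round(4))
# push path at post, tool poses
E
```

```text
11.461632811307062 [0.5003 0.0449 0.1755 0.1114 0.0903]
11.46163281136004 [0.5003 0.0449 0.1755 0.1114 0.0903]
11.461632811304188 [0.5003 0.0449 0.1755 0.1114 0.0903]
[[-1.9, -1.2], [0.1, 2.4], [1.3, -0.2], [0.5, -2.0], [-1.7, -1.0], [1.1, -0.3], [-0.5, -0.9], [-0.0, 0.4], [0.2, -0.3], [-0.2, 0.2]]
post [0.64   0.0538 0.109 ]
ball [0.4352 0.0407 0.182 ]
post_end [ 0.5247 -0.093   0.109 ]
ball_end_open [0.4889 0.1091 0.182 ]
ball_down [0.4847 0.1334 0.1245]
```

Fit: pivot at (0.500, 0.045), board yaw about 10°, strap 0.11 rad. I'll travel high with the gripper shut to a point on the +y side of the post.

step_arm --delta_pos '[[0.79,-0.65,0],[0.79,-0.65,0],[0.79,-0.65,0],[0.79,-0.65,0]]' --rot '[[0,0,0],[0,0,0],[0,0,0],[0,0,0]]' --gripper '[-1,-1,-1,-1]'

```text
time_s: 0.7
tool_pos: [0.3319, -0.4285, 0.2338]
tool_rot: [-180.0, -0.1, 20.7]
force: [0.4, -0.3, 0.2]
grip_width: 0.0544
grasp_force: 0.0
```

step_arm --delta_pos '[[0.79,-0.65,0],[0.79,-0.65,0],[0.79,-0.65,0],[0.79,-0.65,0]]' --rot '[[0,0,0],[0,0,0],[0,0,0],[0,0,0]]' --gripper '[-1,-1,-1,-1]'

```text
time_s: 1.2
tool_pos: [0.4338, -0.2523, 0.2338]
tool_rot: [-180.0, -0.1, 20.7]
force: [-0.3, -0.3, -0.4]
grip_width: 0.0152
grasp_force: 0.0
```

step_arm --delta_pos '[[0.79,-0.65,0],[0.79,-0.65,0],[0.79,-0.65,0],[0.79,-0.65,0]]' --rot '[[0,0,0],[0,0,0],[0,0,0],[0,0,0]]' --gripper '[-1,-1,-1,-1]'

```text
time_s: 1.7
tool_pos: [0.5362, -0.0758, 0.2336]
tool_rot: [-179.9, -0.1, 20.6]
force: [-0.4, -0.2, -0.5]
grip_width: 0.0003
grasp_force: 0.0
```

step_arm --delta_pos '[[0.79,-0.65,0],[0.79,-0.65,0],[0.79,-0.65,0],[0.79,-0.65,0],[0.79,-0.65,0],[0.79,-0.65,0],[0.79,-0.65,0],[0.79,-0.65,0],[0.79,-0.65,0]]' --rot '[[0,0,-0.854],[0,0,-0.854],[0,0,-0.854],[0,0,-0.854],[0,0,-0.854],[0,0,-0.854],[0,0,-0.854],[0,0,-0.854],[0,0,-0.854]]' --gripper '[-1,-1,-1,-1,-1,-1,-1,-1,-1]'

```text
time_s: 2.82
tool_pos: [0.638, 0.0961, 0.2331]
tool_rot: [-180.0, 0.0, 93.5]
force: [0.7, -0.3, 0.0]
grip_width: 0.0004
grasp_force: 0.0
```

step_arm --delta_pos '[[0,0,0.2],[0,0,0.4],[0,0,0.61],[0,0,0.61],[0,0,0.61]]' --rot '[[0,0,0],[0,0,0],[0,0,0],[0,0,0],[0,0,0]]' --gripper '[-1,-1,-1,-1,-1]'

```text
time_s: 3.45
tool_pos: [0.6388, 0.0978, 0.1132]
tool_rot: [179.9, -0.0, 93.7]
force: [0.8, -0.0, 0.9]
grip_width: 0.0005
grasp_force: 0.0
```

Run:
```python
from cell import env, viewer
import cv2,numpy as np
a=viewer.read_camera("scene")["img"][60:270,175:405,::-1];b=viewer.read_camera("side")["img"][130:340,200:420,::-1]
r=lambda i:cv2.resize(i,(400,380),interpolation=cv2.INTER_CUBIC)
cv2.imwrite("pics/d.png",np.hstack([r(a),r(b)]))
o=env.get_obs(); print(o["tool_pos"],o["tool_rot"],o["force"],o["qpos"])
```

```text
[0.63929199 0.09801346 0.11403748] [ 1.79781729e+02 -5.00336326e-03  9.36894949e+01] [0.47483976 0.00953463 0.26663128] [ 23.12587057  29.28856865 -45.17225135  90.66019002  21.86933344
  69.0087055  -22.55255288]
```

View pics/d.png

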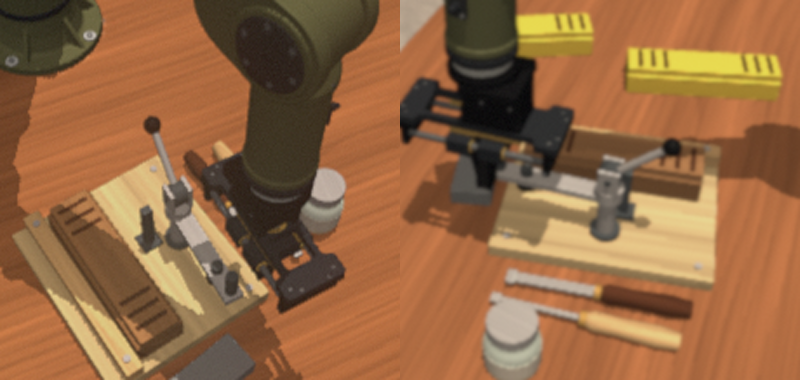

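The view matches the estimate: the closed fingers are just behind the post (post at about (228,275) in the left half). Next I'll compute the arc rows.

```bash
cat > arc.py <<'E'
from fit import *
from cell import env
from scipy.spatial.transform import Rotation as R
import sys
p=[.5003,.0449,.1755]
def tcp(s,off,z=.112):
    t=np.array([np.sin(s),np.cos(s),0])  # counterclockwise side
    return B(p,post(s,z)+off*t), R.from_euler('xyz',[180,0,np.degrees(p[2]+np.pi/2-s)],degrees=True)
def rows(targets):
    o=env.get_obs(); P=np.array(o["tool_pos"]); R0=R.from_euler('xyz',o["tool_rot"],degrees=True)
    d=[(R0.inv().apply(q-P)/.2).round(3).tolist() for q,_ in targets]
    w=[((R0.inv()*r).as_rotvec()/1.5).round(3).tolist() for _,r in targets]
    print(d);print(w)
E
python3 - <<'E'
from arc import *
rows([tcp(.111,.03),tcp(.111,.02)]+[tcp(s,.018) for s in np.linspace(.15,1.47,14)])
E
```

```text
[[-0.07, -0.011, 0.01], [-0.12, -0.011, 0.01], [-0.158, -0.008, 0.01], [-0.229, -0.005, 0.01], [-0.301, -0.009, 0.01], [-0.371, -0.021, 0.01], [-0.44, -0.04, 0.01], [-0.507, -0.066, 0.01], [-0.571, -0.098, 0.01], [-0.631, -0.137, 0.01], [-0.687, -0.182, 0.009], [-0.739, -0.232, 0.009], [-0.785, -0.287, 0.009], [-0.825, -0.346, 0.009], [-0.858, -0.409, 0.009], [-0.886, -0.475, 0.008]]
[[0.003, -0.0, -0.0], [0.003, -0.0, -0.0], [0.003, -0.0, 0.026], [0.003, -0.0, 0.094], [0.003, -0.0, 0.161], [0.003, -0.0, 0.229], [0.002, -0.001, 0.297], [0.002, -0.001, 0.364], [0.002, -0.001, 0.432], [0.002, -0.001, 0.5], [0.002, -0.001, 0.567], [0.002, -0.001, 0.635], [0.002, -0.001, 0.703], [0.002, -0.002, 0.771], [0.002, -0.002, 0.838], [0.002, -0.002, 0.906]]
```

step_arm --delta_pos '[[-0.07,-0.01,0.01],[-0.12,-0.01,0.01],[-0.16,-0.01,0.01],[-0.23,-0.005,0.01],[-0.3,-0.01,0.01],[-0.37,-0.02,0.01],[-0.44,-0.04,0.01],[-0.507,-0.066,0.01],[-0.57,-0.098,0.01],[-0.63,-0.137,0.01],[-0.687,-0.182,0.01],[-0.739,-0.232,0.01],[-0.785,-0.287,0.01],[-0.825,-0.346,0.01],[-0.858,-0.409,0.01],[-0.886,-0.475,0.01],[-0.886,-0.475,0.01]]' --rot '[[0,0,0],[0,0,0],[0,0,0.026],[0,0,0.094],[0,0,0.161],[0,0,0.229],[0,0,0.297],[0,0,0.364],[0,0,0.432],[0,0,0.5],[0,0,0.567],[0,0,0.635],[0,0,0.703],[0,0,0.771],[0,0,0.838],[0,0,0.906],[0,0,0.906]]' --gripper '[-1,-1,-1,-1,-1,-1,-1,-1,-1,-1,-1,-1,-1,-1,-1,-1,-1]'

```text
time_s: 5.68
tool_pos: [0.5539, -0.0865, 0.1097]
tool_rot: [179.9, 0.0, 15.8]
force: [-0.7, -1.1, -0.8]
grip_width: 0.0007
grasp_force: 0.0
```

Run:
```python
from arc import *
from cell import viewer
import cv2
a=viewer.read_camera("scene")["img"][60:270,175:405,::-1];b=viewer.read_camera("side")["img"][130:340,200:420,::-1]
r=lambda i:cv2.resize(i,(400,380),interpolation=cv2.INTER_CUBIC)
cv2.imwrite("pics/e.png",np.hstack([r(a),r(b)]))
o=env.get_obs();print(o["tool_pos"],o["tool_rot"],o["force"])
print(tcp(1.47,.018)[0])
rows([tcp(s,.018) for s in (1.52,1.571,1.6,1.63)])
```

```text
[ 0.5546249  -0.08568054  0.10968493] [ 1.79975559e+02 -1.53000052e-03  1.59098164e+01] [ 0.70885146 -0.62080681 -0.35556592]
[ 0.55580851 -0.08487983  0.112     ]
[[-0.028, 0.001, -0.012], [-0.064, 0.003, -0.012], [-0.085, 0.003, -0.012], [-0.106, 0.003, -0.012]]
[[0.0, -0.0, 0.034], [0.0, -0.0, 0.068], [0.0, -0.0, 0.088], [0.0, -0.0, 0.108]]
```

View pics/e.png

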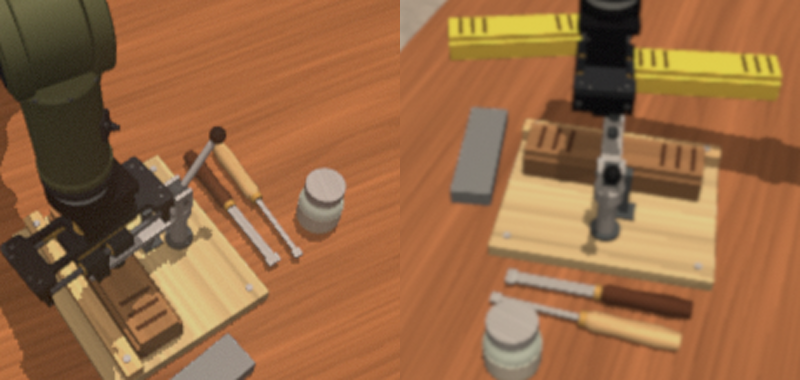

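The strap has followed and is nearly across the blank. I'll push on in small steps and watch the force.

step_arm --delta_pos '[[-0.02,0,0],[-0.04,0,0],[-0.064,0,0],[-0.064,0,0]]' --rot '[[0,0,0.03],[0,0,0.05],[0,0,0.068],[0,0,0.068]]' --gripper '[-1,-1,-1,-1]'

```text
time_s: 6.28
tool_pos: [0.5426, -0.0892, 0.1097]
tool_rot: [180.0, -0.1, 10.0]
force: [2.7, -0.8, -0.5]
grip_width: -0.0
grasp_force: 1.8
```

step_arm --delta_pos '[[-0.015,0,0],[-0.015,0,0],[-0.015,0,0]]' --rot '[[0,0,0],[0,0,0],[0,0,0]]' --gripper '[-1,-1,-1]'

```text
time_s: 6.65
tool_pos: [0.5423, -0.0892, 0.11]
tool_rot: [179.9, -0.4, 10.1]
force: [8.9, -1.2, -7.0]
grip_width: 0.0006
grasp_force: 5.1
```

Contact with the stop: force rose to 9 N with no further motion. I'll back off, rise and take a look before the ball.

step_arm --delta_pos '[[0.1,0,0],[0.2,0,0],[0.2,0,-0.3],[0.2,0,-0.6],[0.2,0,-0.7],[0.2,-0.3,-0.7],[0.1,-0.6,-0.7],[0,-0.9,-0.7],[0,-0.9,-0.7],[0,-0.9,-0.7]]' --rot '[[0,0,0],[0,0,0],[0,0,0],[0,0,0],[0,0,0],[0,0,0],[0,0,0],[0,0,0],[0,0,0],[0,0,0]]' --gripper '[-1,-1,-1,-1,-1,-1,-1,-1,-1,-1]'

```text
time_s: 7.9
tool_pos: [0.5074, 0.0874, 0.2494]
tool_rot: [179.9, 0.1, 10.0]
force: [-0.3, -0.9, -0.7]
grip_width: 0.0009
grasp_force: 0.0
```

```bash
cat > look.py <<'E'
from arc import *
from cell import viewer
import cv2,sys
c=[viewer.read_camera(n) for n in ("scene","side")]
a=c[0]["img"][60:270,175:405,::-1];b=c[1]["img"][130:340,200:430,::-1]
r=lambda i:cv2.resize(i,(400,365),interpolation=cv2.INTER_CUBIC)
cv2.imwrite(f"pics/{sys.argv[1]}.png",np.hstack([r(a),r(b)]))
for k,o in zip(c,((175,60,0),(200,130,400))):
    for l in (.09,.8):
        for n,v in (("ball",ball(1.571,l)),("post",post(1.571))):
            u=project(k,B(p,v)); print(n,l,[round((u[0]-o[0])*400/230+o[2]),round((u[1]-o[1])*365/210)])
o=env.get_obs();print(o["tool_pos"],o["tool_rot"],o["force"],o["time_s"])
E
python3 look.py f
python3 - <<'E'
from arc import *
q=R.from_euler('xyz',[180,0,10.06],degrees=True)
rows([(B(p,ball(1.571,l))+[0,0,.022+h],q) for l,h in [(.09,.02),(.09,.006)]+[(x,0) for x in np.arange(.1,.85,.07)]])
E
```

```text
ball 0.09 [219, 131]
post 0.09 [85, 241]
ball 0.8 [232, 151]
post 0.8 [85, 241]
ball 0.09 [598, 167]
post 0.09 [612, 104]
ball 0.8 [591, 217]
post 0.8 [612, 104]
[0.50812552 0.0861432  0.24916912] [1.79986334e+02 7.12500562e-02 9.87799448e+00] [-0.12639293  0.46841133 -0.39542013] 8.0
[[-0.075, -0.13, 0.126], [-0.075, -0.13, 0.196], [-0.075, -0.133, 0.229], [-0.075, -0.154, 0.253], [-0.075, -0.172, 0.278], [-0.075, -0.19, 0.305], [-0.075, -0.205, 0.332], [-0.075, -0.218, 0.361], [-0.075, -0.229, 0.39], [-0.075, -0.239, 0.42], [-0.075, -0.246, 0.451], [-0.075, -0.25, 0.482], [-0.075, -0.253, 0.513]]
[[0.0, 0.001, -0.002], [0.0, 0.001, -0.002], [0.0, 0.001, -0.002], [0.0, 0.001, -0.002], [0.0, 0.001, -0.002], [0.0, 0.001, -0.002], [0.0, 0.001, -0.002], [0.0, 0.001, -0.002], [0.0, 0.001, -0.002], [0.0, 0.001, -0.002], [0.0, 0.001, -0.002], [0.0, 0.001, -0.002], [0.0, 0.001, -0.002]]
```

View pics/f.png

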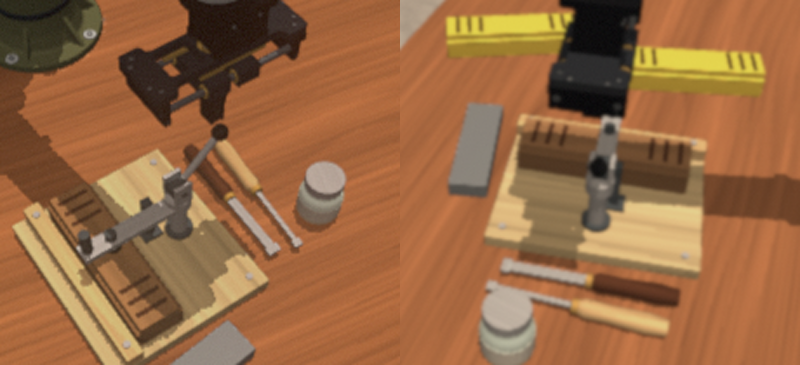

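The strap lies across the blank against the stop. The ball, seen at (220,132) and (598,167), is where predicted. Now I'll press it down along its arc.

step_arm --delta_pos '[[-0.075,-0.13,0.126],[-0.075,-0.13,0.196],[-0.075,-0.133,0.229],[-0.075,-0.154,0.253],[-0.075,-0.172,0.278],[-0.075,-0.19,0.305],[-0.075,-0.205,0.332],[-0.075,-0.218,0.361],[-0.075,-0.229,0.39],[-0.075,-0.239,0.42],[-0.075,-0.246,0.451],[-0.075,-0.25,0.482],[-0.075,-0.253,0.513],[-0.075,-0.253,0.513]]' --rot '[[0,0,0],[0,0,0],[0,0,0],[0,0,0],[0,0,0],[0,0,0],[0,0,0],[0,0,0],[0,0,0],[0,0,0],[0,0,0],[0,0,0],[0,0,0],[0,0,0]]' --gripper '[-1,-1,-1,-1,-1,-1,-1,-1,-1,-1,-1,-1,-1,-1]'

```text
time_s: 9.75
tool_pos: [0.4857, 0.1366, 0.1478]
tool_rot: [-179.9, -0.2, 10.0]
force: [-1.0, 3.9, 5.2]
grip_width: 0.0002
grasp_force: 2.2
```

step_arm --delta_pos '[[0,0,0.01],[0,0,0.02],[0,0,0.02]]' --rot '[[0,0,0],[0,0,0],[0,0,0]]' --gripper '[-1,-1,-1]'

```text
time_s: 10.12
tool_pos: [0.4859, 0.1368, 0.1457]
tool_rot: [-179.9, -0.2, 10.0]
force: [-5.3, 3.5, 16.7]
grip_width: 0.0004
grasp_force: 8.0
```

step_arm --delta_pos '[[0,0,0.01],[0,0,0.02],[0,0,0.02]]' --rot '[[0,0,0],[0,0,0],[0,0,0]]' --gripper '[-1,-1,-1]'

```text
time_s: 10.5
tool_pos: [0.4863, 0.1371, 0.1446]
tool_rot: [-180.0, -0.2, 10.0]
force: [-12.3, 3.1, 35.2]
grip_width: 0.0006
grasp_force: 17.5
```

Force climbs steeply with little travel, so the lever is at its end stop. Retreating straight up to check.

step_arm --delta_pos '[[0,0,-0.05],[0,0,-0.3],[0,0,-0.6],[0,-0.3,-0.8],[0,-0.5,-0.8],[0,-0.5,-0.8],[0,-0.5,-0.8]]' --rot '[[0,0,0],[0,0,0],[0,0,0],[0,0,0],[0,0,0],[0,0,0],[0,0,0]]' --gripper '[-1,-1,-1,-1,-1,-1,-1]'

```text
time_s: 11.38
tool_pos: [0.4677, 0.2317, 0.2982]
tool_rot: [179.9, 0.1, 9.9]
force: [1.1, -0.3, -0.2]
grip_width: 0.0005
grasp_force: 0.0
```

```bash
python3 look.py g
```

```text
ball 0.09 [219, 131]
post 0.09 [85, 241]
ball 0.8 [232, 151]
post 0.8 [85, 241]
ball 0.09 [598, 167]
post 0.09 [612, 104]
ball 0.8 [591, 217]
post 0.8 [612, 104]
[0.46777916 0.23117947 0.29810981] [1.79931540e+02 7.31278151e-02 9.81613654e+00] [ 0.83516443 -0.11697318 -0.11597243] 11.475
```

View pics/g.png

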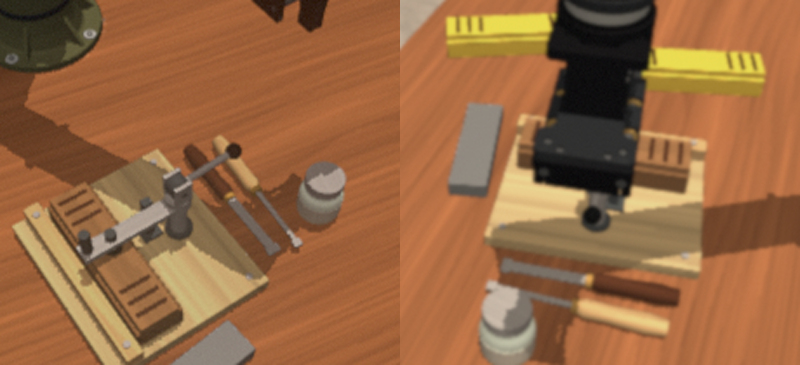

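The ball is at (234,151) and (592,216), against (232,151) and (591,217) predicted for fully down. The post is at (85,241) as predicted, and the blank and bystanders have not moved.

```bash
python3 -c "
from cell import env
print(env.sign_off())"
```

```text
the job is handed in; nothing more can be done
None
```

The blank is clamped and the job handed in at about 11.5 s: the strap lies across the blank against its stop, the cam lever was then pushed fully down, and in the last pictures the blank, gouges, jar and stone had not moved.

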